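# Slide the culture plate between the guide posts into its holding frame and latch it

## Task

Lock the culture plate into the holding frame for pipetting: with the fingertips, push the plate along the bench, short side first, through the gap between the two guide posts and fully home against the frame's back bar, then push the latch arm round behind it, across the mouth, until it stops. Only slide the plate: do not pick it up, pinch it or tip it, and leave the bottle, the two vials and the tip box where they stand. Finish clear of everything.

Things in the scene. Friction and masses are not known exactly. Their poses are not given: they have to be found in the camera images.
- plate: Lidded clear 24-well culture plate with pink wells, loose, about 0.1 kg: a box 86 x 128 x 19 mm flat on the bench. Origin: centre of its underside. Its y axis runs along the 128 mm length (either end may lead), x along the 86 mm width, z up. It starts in front of the frame's mouth, up to 35 mm to one side of its axis and turned by up to 20 degrees.
- frame: Aluminium plate-holding frame fixed to the bench, open below (the plate slides on the bench). Origin: on the bench (z = 0) midway between its two guide posts, the centre of its mouth. x axis: into the frame, the way the plate is pushed; y left, z up. Side rails, 15 mm high, run from x = 12 to 138 mm, inner faces at y = +-46.5, outer at +-58.5 mm, with screw tabs (9 mm high) out to +-78 mm.
- post_right (a point): Foot of the steel guide post at the right of the mouth, on the bench, at the post's axis: frame x = 0, y = -54.5 mm. Both posts are 18 mm in diameter and 27 mm tall; the gap between them is 91 mm.
- post_left (a point): Foot of the left guide post, on the bench, at the post's axis: frame x = 0, y = +54.5 mm. The latch arm turns about this axis.
- home (a point): Point on the bench, frame x = 72, y = 0 mm, where the plate's origin lies when the plate is fully home against the rubber bumpers of the 15 mm high back bar (bumper faces at frame x = 136 mm); its near short side is then at frame x = 8 mm.
- latch (a joint): Hinge of the dark latch arm on the left post. 0: open stop, the arm points 130 degrees counterclockwise (from above) from the frame's x axis, outwards and back; grows counterclockwise as it swings over; 2.443 rad: closed stop, it points along frame -y, over the mouth, 3 mm clear of a plate that is home. Starts at 0 to 0.5; stays where left; about 1 N moves it.
- latch_tip (a point): On the axis of the latch arm's black thumb pin (9 mm diameter, top 34 mm above the bench), 39 mm from the hinge axis, 12 mm above the bench. The arm is a flat bar 10 mm wide reaching 46 mm from the hinge axis, 8 to 16 mm above the bench.
- amber_bottle: Brown glass reagent bottle with a white cap, 51 mm diameter, 96 mm tall, loose, beyond the back bar. Origin: centre of its underside. To be left alone.
- vial_1: Small brown vial with a white cap, 25 mm diameter, 56 mm tall, loose, right of the frame. Origin: centre of its underside. To be left alone.
- vial_2: Small brown vial with a red cap, 25 mm diameter, 56 mm tall, loose, right of the frame. Origin: centre of its underside. To be left alone.
- tips: Blue pipette-tip box with clear lid, 89 x 122 x 72 mm, loose, right of the frame (a like box stands far back on the bench and does not matter). Origin: centre of its underside. To be left alone.
Things that resemble listed ones, but are neither listed nor needed, are in the scene too. Leave any purple or turquoise look-alike of the plate alone.

How it is judged:
By the outcome, as a careful person would: the job done as asked, in the order asked, and still so for the second after the job is handed in, with the robot touching nothing.
It also fails if it takes over 72 s, if anything falls off the work surface, if the arm or the gripper's body presses on something with over 40 N, if the wrist force passes 120 N, or if a joint passes its speed limit or range.

## Robot

A 7-joint arm with a two-finger parallel gripper is mounted at the origin on a cart in front of the work surface, level with it; the furniture and walls round the work are solid. World frame = base frame: x ahead of the robot, y to its left, z up, the work surface at z = 0. Lengths are in m, angles in rad, forces in N, time in s.
With the tool pointing down it reaches from about 0.425 to 0.825 m from the base axis. Payload 3.6 kg.
Tool frame: the origin (TCP) lies on the centre line of the jaws, within the pads' length; the fingertips stand 8 mm ahead of it and the grasp point (between the pads) lies 11 mm behind it; z points along the fingers, y is the line along which they close (so a half turn about z gives the same grasp; the last joint's range is limited). The gripper opens to 93 mm and grips with 3 to 60 N. Pads are 15 mm wide; open, the fingers measure 128 mm over their backs; the gripper's body (75 mm by 188 mm) begins 65 mm behind the grasp point.
Start: joints at [1.308, 0.615, -0.013, 1.423, 0.008, 1.103, -0.04], TCP at [0.152, -0.632, 0.227] pointing down, gripper open.
Joint ranges: [-3.12, 3.12], [-0.3, 2.06], [-1.34, 1.32], [0.26, 2.42], [-1.36, 4.5], [0.01, 1.98], [-2.84, 2.84]. Speed limits (rad/s): [2.79, 2.79, 3.14, 3.14, 3.14, 3.14, 3.14].

## Interface

Orientations are given as a unit quaternion [w, x, y, z].
In Python, from rig import ctrl, cams gives the robot as it stands.
- The arm moves only by the tool arm_command, never from a script. Its arguments are lists of equal length, an entry for each row: "xyz": the shift along the tool's x, y, z as a fraction of full scale, a list of three; "rotation": the turn, a rotation vector about the tool's x, y, z as a fraction of full scale, a list of three; "fingers": the finger opening in mm, from 0 to 93. In form: {"xyz": [[dx, dy, dz], ...], "rotation": [[wx, wy, wz], ...], "fingers": [fingers, ...]}. A call has 1 to 20 rows; each row shifts and turns the commanded pose from where the row before left it, along the tool's axes as they then stand; what a row does not reach is not made up. Full scale, the value 1, is 25 mm for a shift and 0.15 rad for a turn. A row lasts 1/8 s, in which the tool goes at most 62.5 mm and 10.7 degrees, less where a joint would pass 70% of its speed; a pose out of reach is approached as far as the arm can. A call with a number of a shift or a turn outside -1 to 1 is refused whole. A call with a gripper value outside its range is refused whole. The fingers move at their own pace and stop on an object; "newtons" is the grip in N (left out, the last holds). Time passes only in rows, so rows that do not move let the fingers close. It gives the time, the measured TCP pose, the force, the opening and the grip force at its end, in the units of the state.
- ctrl.sense(): the state, without advancing time (a new reading comes with each control period).
- cams.get_image(name): name is "scene" or "top" or "wrist"; returns a dict with "pixels" (420x560x3 uint8, red, green, blue), "vertical_fov" (degrees; the focal length in pixels is half the picture's height over the tangent of half this angle, whatever the lens; pixels are square), "cx", "cy" (the principal point, pixels), "dist" ([k1, k2, p1, p2, k3] as OpenCV has them; the pictures are not rectified), "T" (4x4, takes a point from camera to world coordinates); the wrist camera has in their place "T_tool_cam" (4x4, takes a point from camera to tool coordinates, whose origin is the TCP and whose axes are the flange's). Camera axes: x right, y up, looking along -z (the intrinsics and any distortion apply to the point x, -y, -z); pixel columns grow to the right and rows downward; lengths in m; the calibration is good to about 2 mm. A picture is of the moment at which its call begins: read the wrist's pose just before it. There is no depth.
- ctrl.sign_off(): hands the job in; it is judged then, once.
The state is a dict: "time": time; "joint_positions": joint angles; "dq": joint speeds; "effort": joint torques, N m; "tool_pos": TCP position; "tcp_rot": TCP orientation; "ft_force": force on the tool from outside, world axes, zero at the start; "moment": the same for the moment, N m; "gripper_width": opening from 0.0 (shut) to 1.0 (fully open); "grip_force": force on a finger pad.
Only numpy, scipy, OpenCV 4.12 (cv2) and the standard library are available. Lean on these libraries where they do the work, as an engineer would, in place of code of your own. Each camera call takes 0.05 s, during which the arm holds its last target. There are 200 camera calls.

## Working session

There is one attempt and no reset: what is moved stays moved. The work goes in short steps, Python scripts to look and compute and a tool call to move; the robot and the scene stay as the last step left them, time stands still between calls to the robot, and variables do not carry over. Pictures are saved under pics/ and viewed, at most 10 in all, crops included, and the job is handed in when it is done.

Besides the shell and the picture viewer there is one more tool, called after "Request:" as name(argument=value, ...) on one line, values as JSON. arm_command: Moves the arm, as the interface text tells. Its arguments: {"type":"object","properties":{"xyz":{"type":"array"},"rotation":{"type":"array"},"fingers":{"type":"array"},"newtons":{"type":"number"}},"required":["xyz","rotation","fingers"]}

```bash
mkdir -p pics; ls; cat > h.py <<'E'
from rig import ctrl, cams
import numpy as np, cv2
def grab(n,save=None):
    s=ctrl.sense(); d=cams.get_image(n)
    if save: cv2.imwrite('pics/'+save,d['pixels'][:,:,::-1])
    return s,d
def K(d):
    f=210/np.tan(np.radians(d['vertical_fov'])/2)
    return np.array([[f,0,d['cx']],[0,f,d['cy']],[0,0,1.]])
def ray(d,uv,z,T=None):
    T=np.array(d['T'] if T is None else T)
    p=cv2.undistortPoints(np.array(uv,float).reshape(-1,1,2),K(d),np.array(d['dist'],float)).reshape(-1,2)
    r=np.c_[p[:,0],-p[:,1],-np.ones(len(p))]@T[:3,:3].T
    o=T[:3,3]; return o+r*((z-o[2])/r[:,2])[:,None]
def proj(d,P,T=None):
    T=np.array(d['T'] if T is None else T)
    q=(np.array(P,float).reshape(-1,3)-T[:3,3])@T[:3,:3]
    q=q*[1,-1,-1]
    return cv2.projectPoints(q,np.zeros(3),np.zeros(3),K(d),np.array(d['dist'],float))[0].reshape(-1,2)
E
python3 - <<'E'
from h import *
s,d=grab('top','top1.png'); print({k:d[k] for k in d if k!='pixels'}); s,d=grab('scene','scene1.png');print(d['T'],s)
E
```

```text
pics
{'vertical_fov': 57.38426403689293, 'cx': 283.7560389947522, 'cy': 210.6956080563049, 'dist': array([-0.09609514,  0.        ,  0.        ,  0.        ,  0.        ]), 'T': array([[ 0.0213254 ,  0.9984713 , -0.05099313,  0.49031813],
       [-0.99975089,  0.02096112, -0.00766788,  0.0604511 ],
       [-0.00658728,  0.05114395,  0.99866957,  1.14266005],
       [ 0.        ,  0.        ,  0.        ,  1.        ]])}
[[-0.55306934  0.58968202 -0.58854857 -0.0241366 ]
 [-0.83299342 -0.37835537  0.4036944   0.46065861]
 [ 0.01537082  0.71352808  0.700458    0.73399191]
 [ 0.          0.          0.          1.        ]] {'time': 0.05, 'joint_positions': array([ 1.30749353,  0.61589157, -0.0125787 ,  1.42484781,  0.00815247,
        1.10336223, -0.04039669]), 'dq': array([ 4.56470636e-04, -2.30722090e-04, -2.92796360e-04, -1.01512037e-03,
        1.99179920e-04,  5.52433542e-04,  3.10503774e-05]), 'effort': array([ 4.87173074e-04, -4.60480857e+01,  2.09999476e-01, -1.66451383e+01,
       -6.12974935e-02,  1.68046087e-02,  6.95517406e-05]), 'tool_pos': array([ 0.15228994, -0.63114851,  0.22551611]), 'tcp_rot': array([-1.21345989e-03,  9.92994304e-01,  1.18155838e-01, -1.95609612e-04]), 'ft_force': array([-0.80630943, -0.16967544, -0.27579208]), 'moment': array([ 0.0142249 ,  0.00102094, -0.03268761]), 'grip_force': 0.0, 'gripper_width': 0.9988844143401894}
```

View pics/top1.png

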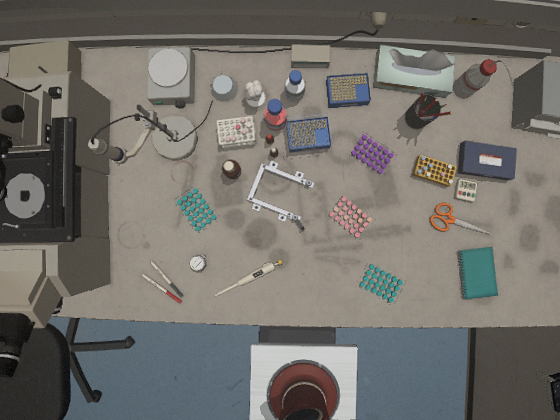

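View pics/scene1.png

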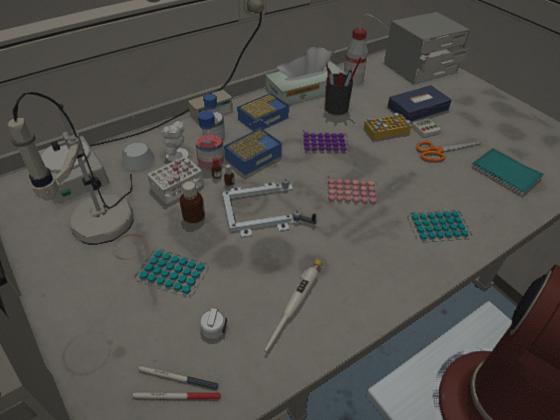

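Candidates for the plate are pink (350,216), purple (372,153), turquoise (380,283) and turquoise (196,210). I choose pink: its wells match the description and it lies in front of the mouth. The frame's mouth faces right in the top view. Its right post is near (309,184) and its left post, with the latch, is near (298,221). Next I'll check a close crop.

```bash
python3 - <<'E'
import cv2
a=cv2.imread('pics/top1.png')[130:260,230:410]; a=cv2.resize(a,None,fx=4.4,fy=4.4,interpolation=cv2.INTER_CUBIC); cv2.imwrite('pics/c1.png',cv2.convertScaleAbs(a,alpha=1.5))
a=cv2.imread('pics/scene1.png')[160:260,210:390]; a=cv2.resize(a,None,fx=4.4,fy=4.4,interpolation=cv2.INTER_CUBIC); cv2.imwrite('pics/c2.png',cv2.convertScaleAbs(a,alpha=1.5))
E
```

```text
(no output)
```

View pics/c1.png

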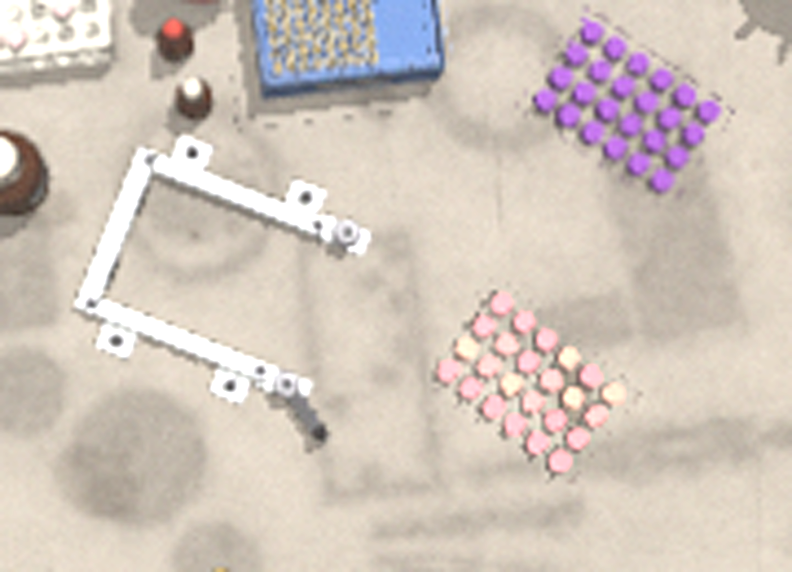

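View pics/c2.png

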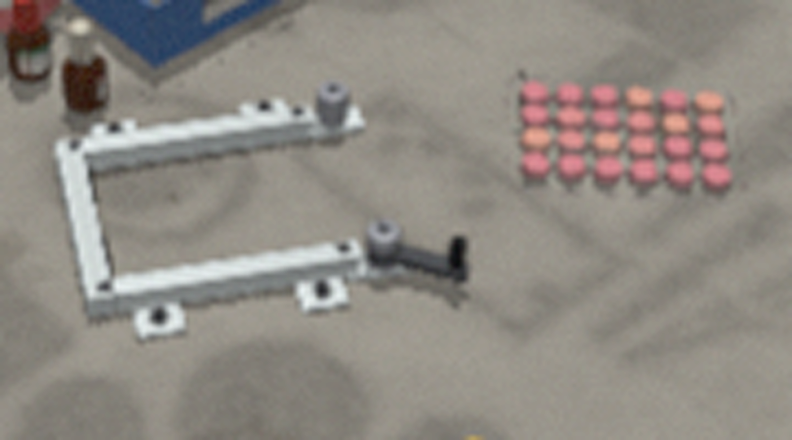

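The crops confirm it: the pink 6x4 plate is at top pixel (351,217). Post tops are at (308.9,182.7) right and (295.0,217.0) left in the top view. The latch pin top is at (302.7,228.4).

```bash
cat >> h.py <<'E'
def wells(d,T=None,z=.016,box=None):
    im=cv2.cvtColor(d['pixels'],cv2.COLOR_RGB2HSV); 
    m=((im[...,1]>60)&(im[...,2]>100)&((im[...,0]<18)|(im[...,0]>165))).astype(np.uint8)
    if box: b=np.zeros_like(m); b[box[1]:box[3],box[0]:box[2]]=1; m*=b
    p=np.argwhere(m)[:,::-1]
    P=ray(d,p,z,T)[:,:2]
    (c,wh,a)=cv2.minAreaRect((P*1000).astype(np.float32))
    a=np.radians(a)
    if wh[0]<wh[1]: a+=np.pi/2
    return P, np.array(c)/1000, np.array(wh), a
E
python3 - <<'E'
from h import *
s,t=grab('top'); _,e=grab('scene')
for n,d,px,b in(('top',t,[[308.9,182.7],[295,217],[302.7,228.4]],(320,190,380,245)),('scene',e,[[285.7,180.2],[296.8,211.8],[314.1,214.5]],(320,170,385,210))):
    R=ray(d,px[:2],.027);L=ray(d,px[2:],.034);print(n,R.round(4)[:,:2],L.round(4)[:,:2],np.linalg.norm(R[0]-R[1]))
    P,c,wh,a=wells(d,None,.016,b); print(len(P),c,P.mean(0),wh,np.degrees(a))
    m=(R[0]+R[1])/2; y=(R[1]-R[0]);y/=np.linalg.norm(y); x=np.array([y[1],-y[0]]);print(m,'yaw',np.degrees(np.arctan2(x[1],x[0])))
    v=c-m[:2];print('plate in frame',v@x,v@y[:2]); l=L[0,:2]-R[1,:2]; print(np.linalg.norm(l),np.degrees(np.arctan2(l@y[:2],l@x)))
E
```

```text
top [[ 0.6308 -0.0027]
 [ 0.5296  0.0359]] [[0.4969 0.0132]] 0.10829671530172588
466 [ 0.53469458 -0.1265106 ] [ 0.53376177 -0.12854487] [109.22195435  71.70159912] 52.44807052612305
[0.58019298 0.01659342 0.027     ] yaw 69.08283406128439
plate in frame -0.14991686321978473 -0.008590748591513611
0.03982467331995085 145.7182658197907
scene [[ 6.313e-01 -6.000e-04]
 [ 5.307e-01  3.760e-02]] [[0.4981 0.0149]] 0.10758900715626037
546 [ 0.52994781 -0.12122031] [ 0.5298289  -0.11995333] [107.33587646  73.75654602] 52.0270881652832
[0.58098984 0.01852659 0.027     ] yaw 69.17812504755294
plate in frame -0.14876362476264351 -0.001966501595248464
0.0398099781230263 145.75926714710036
```

Request:
arm_command(xyz=[[0.99,-0.62,0],[0.99,-0.62,0],[0.99,-0.62,0],[0.99,-0.62,0],[0.99,-0.62,0],[0.99,-0.62,0],[0.99,-0.62,0],[0.99,-0.62,0],[0.99,-0.62,0],[0.99,-0.62,0],[0.99,-0.62,0],[0.99,-0.62,0],[0.99,-0.62,0],[0.99,-0.62,0],[0.99,-0.62,0],[0.99,-0.62,0],[0.99,-0.62,0],[0.99,-0.62,0],[0.99,-0.62,0],[0.99,-0.62,0]], rotation=[[0,0,0],[0,0,0],[0,0,0],[0,0,0],[0,0,0],[0,0,0],[0,0,0],[0,0,0],[0,0,0],[0,0,0],[0,0,0],[0,0,0],[0,0,0],[0,0,0],[0,0,0],[0,0,0],[0,0,0],[0,0,0],[0,0,0],[0,0,0]], fingers=[40,40,40,40,40,40,40,40,40,40,40,40,40,40,40,40,40,40,40,40])

```text
time: 2.7
tool_pos: [0.5614, -0.2136, 0.2265]
tcp_rot: [-0.0, 0.993, 0.118, -0.0]
ft_force: [-0.5, -1.6, 0.6]
gripper_width: 0.433
grip_force: 0.0
```

Request:
arm_command(xyz=[[0,0,0],[0,0,0],[0,0,0],[0,0,0],[0,0,0],[0,0,0],[0,0,0],[0,0,0]], rotation=[[0,0,-0.92],[0,0,-0.92],[0,0,-0.92],[0,0,-0.92],[0,0,-0.92],[0,0,-0.92],[0,0,-0.92],[0,0,0]], fingers=[40,40,40,40,40,40,40,40])

```text
time: 3.7
tool_pos: [0.5607, -0.2145, 0.2264]
tcp_rot: [-0.0, 0.825, 0.565, -0.0]
ft_force: [-0.4, 0.7, 0.7]
gripper_width: 0.431
grip_force: 0.0
```

```bash
cat >> h.py <<'E'
from scipy.spatial.transform import Rotation as Ro
def tool(s):
    w,x,y,z=s['tcp_rot']; T=np.eye(4); T[:3,:3]=Ro.from_quat([x,y,z,w]).as_matrix(); T[:3,3]=s['tool_pos']; return T
O=np.array([.5806,.0176]); YAW=np.radians(69.1)
FX=np.array([np.cos(YAW),np.sin(YAW)]); FY=np.array([-FX[1],FX[0]])
def fr(p): v=np.asarray(p)[...,:2]-O; return np.stack([v@FX,v@FY],-1)*1000
def rep(s):
    T=tool(s); x=T[:3,0]
    print('t',round(s['time'],2),'TCP frame mm',fr(s['tool_pos']).round(1),'z',round(s['tool_pos'][2]*1000,1),'toolx yaw-YAW',round(np.degrees(np.arctan2(x[1],x[0])-YAW),2),'tilt',T[2,:3].round(3),'F',s['ft_force'].round(1))
E
python3 - <<'E'
from h import *
s,d=grab('wrist','w1.png'); rep(s); T=tool(s)@d['T_tool_cam']; print(d['T_tool_cam'].round(3)); print(s['gripper_width']); print(proj(d,[[.5319,-.1245,.016],[.6308,-.0027,.027],[.5296,.0359,.027]],T))
E
```

```text
t 3.7 TCP frame mm [-223.9  -64.2] z 226.4 toolx yaw-YAW -0.29 tilt [ 0.    -0.001 -1.   ] F [-0.4  0.7  0.7]
[[ 0.     0.96   0.282  0.079]
 [ 1.     0.    -0.002 -0.001]
 [-0.002  0.282 -0.96  -0.159]
 [ 0.     0.     0.     1.   ]]
0.431471089453264
[[222.23117378 106.10035469]
 [269.45686107 -83.27340274]
 [137.31719543 -83.57431544]]
```

View pics/w1.png

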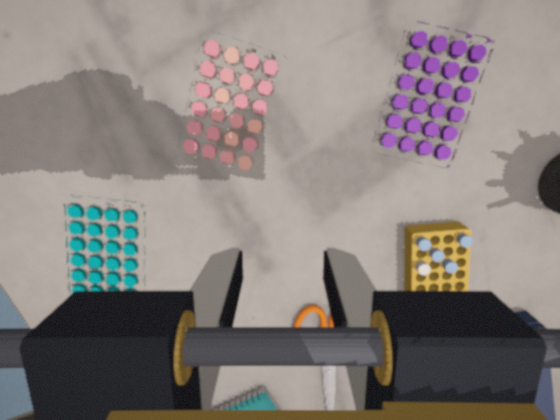

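The wrist view shows the pink plate centred near (231,105) and tilted. The purple look-alike is right of it, with its nearest edge near (380,150).

```bash
cat >> h.py <<'E'
def plate(d,T,box,z=.016,save=None):
    im=cv2.cvtColor(d['pixels'],cv2.COLOR_RGB2HSV)
    m=((im[...,1]>75)&(im[...,2]>60)&((im[...,0]<15)|(im[...,0]>165))).astype(np.uint8)
    b=np.zeros_like(m); b[box[1]:box[3],box[0]:box[2]]=1; m*=b
    m=cv2.morphologyEx(m,cv2.MORPH_OPEN,np.ones((3,3),np.uint8))
    n,_,st,ce=cv2.connectedComponentsWithStats(m)
    c=ce[1:][st[1:,4]>25]; P=ray(d,c,z,T)[:,:2]
    q=P-P.mean(0); 
    cc,wh,a=cv2.minAreaRect((P*1000).astype(np.float32)); a=np.radians(a)+(np.pi/2 if wh[0]<wh[1] else 0)
    a=(a-YAW+np.pi/2)%np.pi-np.pi/2
    print('plate n',len(c),'frame',fr(np.array(cc)/1000).round(1),'mean',fr(P.mean(0)).round(1),'ang',np.degrees(a).round(2),'wh',np.round(wh,1))
E
python3 - <<'E'
from h import *
s,d=grab('wrist'); T=tool(s)@d['T_tool_cam']
for z in(.01,.016): plate(d,T,(170,25,295,185),z)
print(fr(ray(d,[[380,150],[412,30],[275,180],[280,50],[182,165]],.01,T)).round(1))
E
```

```text
plate n 12 frame [-172.2   -5. ] mean [-176.1   -5.7] ang 72.78 wh [53.3 57.7]
plate n 12 frame [-171.7   -5.9] mean [-175.6   -6.7] ang 72.78 wh [52.5 56.8]
[[-194.6 -164.2]
 [ -83.1 -185.8]
 [-225.3  -55.9]
 [ -99.2  -62.2]
 [-208.9   40.6]]
```

```bash
sed -i 's/im\[...,1\]>75)&(im\[...,2\]>60)/im[...,1]>50)\&(im[...,2]>60)/' h.py; python3 - <<'E'
from h import *
s,d=grab('wrist'); T=tool(s)@d['T_tool_cam']
im=cv2.cvtColor(d['pixels'],cv2.COLOR_RGB2HSV); print(im[48,211],im[75,227],im[20,300],im[130,100],im[53,232])
for z in(.01,.016,.02): plate(d,T,(170,25,295,185),z)
E
```

```text
[176  74 223] [179  66 225] [ 14  24 178] [ 14  26 129] [  8  63 222]
plate n 24 frame [-151.9  -10.9] mean [-151.9  -11. ] ang -16.84 wh [95.8 57.6]
plate n 24 frame [-151.8  -11.8] mean [-151.7  -11.8] ang -16.84 wh [94.3 56.7]
plate n 24 frame [-151.7  -12.3] mean [-151.7  -12.4] ang -16.84 wh [93.2 56.1]
```

Request:
arm_command(xyz=[[0.87,0.26,0],[0.87,0.26,0],[0.87,0.26,0],[0.87,0.26,0],[0.87,0.26,0],[0,0,0.94],[0,0,0.94],[0,0,0.94],[0,0,0.94],[0,0,0.94],[0,0,0.94],[0,0,0.94],[0,0,0.8],[0,0,0],[0,0,0]], rotation=[[0,0,-0.03],[0,0,0],[0,0,0],[0,0,0],[0,0,0],[0,0,0],[0,0,0],[0,0,0],[0,0,0],[0,0,0],[0,0,0],[0,0,0],[0,0,0],[0,0,0],[0,0,0]], fingers=[10,10,10,10,10,10,10,10,10,10,10,10,10,10,10])

```text
time: 5.72
tool_pos: [0.6309, -0.1242, 0.0429]
tcp_rot: [0.0, 0.823, 0.568, 0.001]
ft_force: [-0.3, -0.1, 1.1]
gripper_width: 0.108
grip_force: 0.0
```

```bash
python3 - <<'E'
from h import *
s,d=grab('wrist','w2.png'); rep(s)
_,t=grab('top','top2.png'); a=t['pixels'][130:260,230:410,::-1]; a=cv2.resize(a,None,fx=2.2,fy=2.2)
b=cv2.resize(d['pixels'][:,:,::-1],(396,297)); 
c=np.zeros((297,800,3),np.uint8); c[:286,:396]=a; c[:,400:796]=b; cv2.imwrite('pics/m2.png',c)
E
```

```text
t 5.72 TCP frame mm [-114.5  -97.6] z 42.9 toolx yaw-YAW 0.07 tilt [ 0.001  0.001 -1.   ] F [-0.3 -0.1  1.1]
```

View pics/m2.png

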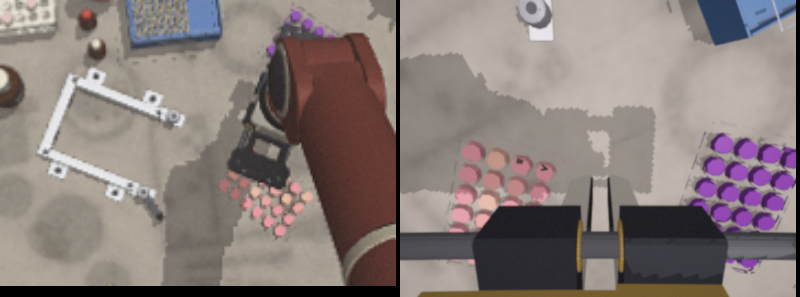

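Mosaic: on the left, the top view with the gripper at the plate's right-leading side. On the right, the wrist view shows the plate's leading-right corner at about (556,152), still clear of the finger. The right post is at (537,12).

```bash
python3 - <<'E'
from h import *
s,d=grab('wrist'); T=tool(s)@d['T_tool_cam']
print(fr(ray(d,[[195,16]],.027,T)), fr(ray(d,[[221,215]],.017,T)), fr(ray(d,[[206,237],[103,211]],.017,T)))
E
```

```text
[[ -0.90900519 -59.20647645]] [[-94.36437253 -64.32601277]] [[-106.91105375  -55.61207592]
 [ -92.1285341    -2.19490115]]
```

Request:
arm_command(xyz=[[0,0,0.6],[0,0,0.56],[0,0,0]], rotation=[[0,0,0],[0,0,0],[0,0,0]], fingers=[10,10,10])

```text
time: 6.25
tool_pos: [0.6284, -0.1242, 0.0111]
tcp_rot: [-0.001, 0.823, 0.568, -0.002]
ft_force: [0.3, -0.2, 0.2]
gripper_width: 0.102
grip_force: 0.0
```

Request:
arm_command(xyz=[[0,-0.14,0],[0,-0.14,0],[0,-0.14,0],[0,-0.14,0],[0,-0.14,0],[0,-0.14,0],[0,-0.14,0],[0,-0.14,0],[0,0,0]], rotation=[[0,0,0],[0,0,0],[0,0,0],[0,0,0],[0,0,0],[0,0,0],[0,0,0],[0,0,0],[0,0,0]], fingers=[10,10,10,10,10,10,10,10,10])

```text
time: 7.38
tool_pos: [0.6032, -0.1142, 0.0131]
tcp_rot: [-0.0, 0.823, 0.568, -0.0]
ft_force: [-0.0, -0.3, -0.1]
gripper_width: 0.111
grip_force: 0.0
```

```bash
python3 - <<'E'
from h import *
s,d=grab('wrist','w3.png'); rep(s); T=tool(s)@d['T_tool_cam']
cv2.imwrite('pics/w3v.png',d['pixels'][:,:,::-1])
E
```

```text
t 7.38 TCP frame mm [-115.1  -68.2] z 13.1 toolx yaw-YAW 0.09 tilt [-0.    -0.001 -1.   ] F [-0.  -0.3 -0.1]
```

View pics/w3v.png

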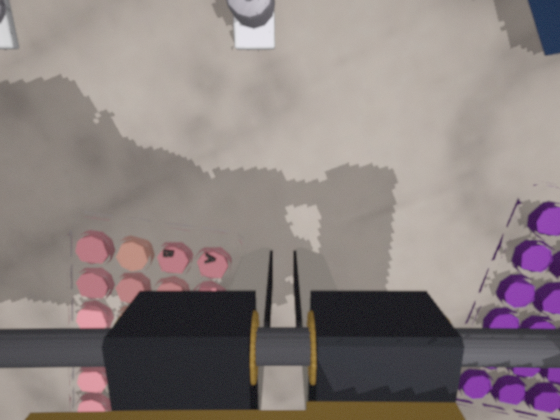

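The plate has rotated to about -6 degrees: its lead row runs from (93,248) to (213,263). I'll lift, go behind it and measure.

Request:
arm_command(xyz=[[0,0.3,0],[0,0,-1],[0,0,-1],[0,0,-1],[-0.95,-0.6,-1],[-0.95,-0.6,-1],[-0.95,-0.6,-1],[-0.95,-0.6,-1],[-0.95,-0.6,0],[0,0,0]], rotation=[[0,0,0],[0,0,0],[0,0,0],[0,0,0],[0,0,0],[0,0,0],[0,0,0],[0,0,0],[0,0,0],[0,0,0]], fingers=[40,40,40,40,40,40,40,40,40,40])

```text
time: 8.68
tool_pos: [0.4972, -0.2037, 0.1884]
tcp_rot: [0.0, 0.825, 0.566, -0.001]
ft_force: [0.5, -0.4, 0.0]
gripper_width: 0.431
grip_force: 0.0
```

```bash
python3 - <<'E'
from h import *
s,d=grab('wrist','w4.png'); rep(s); T=tool(s)@d['T_tool_cam']
p=proj(d,[[*(O+x/1000*FX+y/1000*FY),.016] for x in(-225,-70) for y in(-60,60)],T); print(p.round())
lo=np.maximum(p.min(0),0).astype(int); hi=p.max(0).astype(int); plate(d,T,(*lo,*hi))
_,t=grab('top'); plate(t,None,(310,180,385,250))
E
```

```text
t 8.68 TCP frame mm [-236.5   -1. ] z 188.4 toolx yaw-YAW -0.19 tilt [-0.002 -0.    -1.   ] F [ 0.5 -0.4  0. ]
[[347. 176.]
 [217. 176.]
 [356. -15.]
 [206. -15.]]
plate n 24 frame [-157.3    2.3] mean [-157.4    2.4] ang -7.87 wh [93.9 56.8]
plate n 3 frame [-143.3   -7.5] mean [-145.5  -10.4] ang -7.92 wh [65.7 19.2]
```

Request:
arm_command(xyz=[[-0.4,-0.08,0],[0,0,1],[0,0,1],[0,0,1],[0,0,1],[0,0,1],[0,0,1],[0,0,1],[0,0,0]], rotation=[[0,0,-0.02],[0,0,0],[0,0,0],[0,0,0],[0,0,0],[0,0,0],[0,0,0],[0,0,0],[0,0,0]], fingers=[40,40,40,40,40,40,40,40,40])

```text
time: 9.9
tool_pos: [0.4922, -0.2092, 0.0113]
tcp_rot: [-0.002, 0.822, 0.569, -0.001]
ft_force: [0.4, -0.4, -0.3]
gripper_width: 0.427
grip_force: 0.0
```

Request:
arm_command(xyz=[[0.2,0,0],[0.2,0,0],[0.2,0,0],[0.2,0,0],[0.2,0,0],[0.2,0,0],[0.2,0,0],[0.2,0,0],[0.2,0,0],[0,0,0],[0,0,0]], rotation=[[0,0,0],[0,0,0],[0,0,0],[0,0,0],[0,0,0],[0,0,0],[0,0,0],[0,0,0],[0,0,0],[0,0,0],[0,0,0]], fingers=[40,40,40,40,40,40,40,40,40,40,40])

```text
time: 11.28
tool_pos: [0.509, -0.1672, 0.013]
tcp_rot: [-0.0, 0.822, 0.569, 0.0]
ft_force: [-0.1, -0.6, 1.0]
gripper_width: 0.434
grip_force: 0.0
```

```bash
python3 - <<'E'
from h import *
s,d=grab('wrist','w5.png'); rep(s); T=tool(s)@d['T_tool_cam']
plate(d,T,(130,40,430,300))
print(proj(d,[[*(O+FY*.0545),.027],[*(O-FY*.0545),.027]],T))
E
```

```text
t 11.28 TCP frame mm [-198.1    1. ] z 13.0 toolx yaw-YAW 0.28 tilt [ 0.001 -0.001 -1.   ] F [-0.1 -0.6  1. ]
plate n 20 frame [-134.3   12.3] mean [-133.3   12.3] ang 0.2 wh [70. 55.]
[[  92.93283034 -359.98343299]
 [ 490.37945169 -357.08200763]]
```

View pics/w5.png

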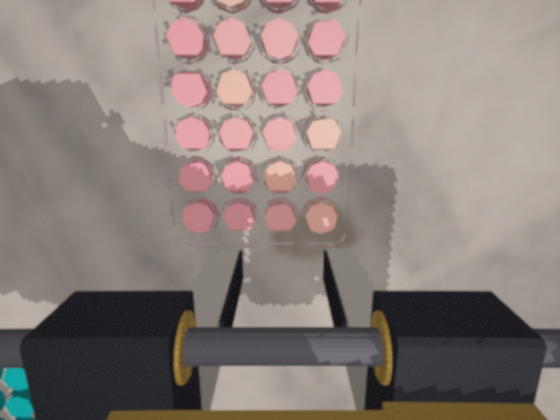

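The plate is now square, but its centre column (262) sits left of the gripper centre (283), so it is about 10 mm too far left (+y). I'll nudge its left side by about 10 mm.

Request:
arm_command(xyz=[[-0.4,0,0],[0,0,-1],[0,0,-1],[0.77,-0.91,-0.4],[0.77,-0.91,0],[0.77,-0.91,0],[0.77,-0.91,0],[0,0,0.4],[0,0,1],[0,0,1],[0,0,0],[0,0,0]], rotation=[[0,0,0.03],[0,0,0],[0,0,0],[0,0,0],[0,0,0],[0,0,0],[0,0,0],[0,0,0],[0,0,0],[0,0,0],[0,0,0],[0,0,0]], fingers=[10,10,10,10,10,10,10,10,10,10,10,10])

```text
time: 12.82
tool_pos: [0.4485, -0.0738, 0.0134]
tcp_rot: [0.0, 0.824, 0.566, 0.0]
ft_force: [0.5, 0.5, 0.7]
gripper_width: 0.111
grip_force: 0.0
```

```bash
python3 - <<'E'
from h import *
s,d=grab('wrist','w6.png'); rep(s); T=tool(s)@d['T_tool_cam']
plate(d,T,(270,0,560,290))
E
```

```text
t 12.82 TCP frame mm [-132.5   90.8] z 13.4 toolx yaw-YAW -0.09 tilt [-0.     0.001 -1.   ] F [0.5 0.5 0.7]
plate n 17 frame [-106.7   17.8] mean [-110.3   19.5] ang -0.0 wh [65.5 54.7]
```

Request:
arm_command(xyz=[[0,0.12,0],[0,0.12,0],[0,0.12,0],[0,0.12,0],[0,0.12,0],[0,0.12,0],[0,0.12,0],[0,0.12,0],[0,0.03,0],[0,0,0]], rotation=[[0,0,0],[0,0,0],[0,0,0],[0,0,0],[0,0,0],[0,0,0],[0,0,0],[0,0,0],[0,0,0],[0,0,0]], fingers=[10,10,10,10,10,10,10,10,10,10])

```text
time: 14.12
tool_pos: [0.4716, -0.0818, 0.0132]
tcp_rot: [0.0, 0.824, 0.567, 0.0]
ft_force: [0.1, 0.2, -1.2]
gripper_width: 0.109
grip_force: 0.1
```

Request:
arm_command(xyz=[[0,-0.3,0],[0,0,-1],[0,0,-1],[0,0,-1],[-0.95,0.7,-1],[-0.95,0.7,-1],[-0.95,0.7,-1],[-0.4,0.7,-1],[0,0,0],[0,0,0]], rotation=[[0,0,0],[0,0,0],[0,0,0],[0,0,0],[0,0,0],[0,0,0],[0,0,0],[0,0,0],[0,0,0],[0,0,0]], fingers=[10,10,10,10,10,10,40,40,40,40])

```text
time: 15.38
tool_pos: [0.4991, -0.1786, 0.1871]
tcp_rot: [-0.001, 0.823, 0.568, -0.001]
ft_force: [-0.1, -0.2, 0.1]
gripper_width: 0.421
grip_force: 0.0
```

```bash
python3 - <<'E'
from h import *
s,d=grab('wrist','w7.png'); rep(s); T=tool(s)@d['T_tool_cam']
p=proj(d,[[*(O+x/1000*FX+y/1000*FY),.016] for x in(-210,-50) for y in(-60,60)],T); print(p.round())
lo=np.maximum(p.min(0),0).astype(int); hi=p.max(0).astype(int); plate(d,T,(*lo,*hi))
print(proj(d,[[*(O+FY*.0545),.027],[*(O-FY*.0545),.027]],T))
grab('top','top7.png')
E
```

```text
t 15.38 TCP frame mm [-212.3    6.1] z 187.1 toolx yaw-YAW 0.06 tilt [ 0.    -0.003 -1.   ] F [-0.1 -0.2  0.1]
[[354. 186.]
 [226. 186.]
 [366.  -9.]
 [216.  -9.]]
plate n 24 frame [-124.     4.8] mean [-123.8    4.7] ang 0.63 wh [94.5 56.5]
[[217.42902127 -92.45122204]
 [367.34779126 -92.4807455 ]]
```

View pics/w7.png

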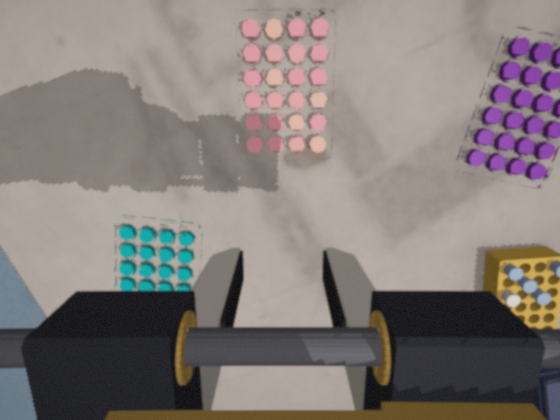

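The plate is square. Its centre column is near 286 with the gripper centre at 283, so it is at y≈+4.5 mm. I'll move forward to see the posts and the plate in one view.

Request:
arm_command(xyz=[[0.7,0.05,0],[0.7,0.05,0],[0.7,0.05,0],[0.7,0.05,0],[0,0,0],[0,0,0]], rotation=[[0,0,0],[0,0,0],[0,0,0],[0,0,0],[0,0,0],[0,0,0]], fingers=[40,40,40,40,40,40])

```text
time: 16.23
tool_pos: [0.5299, -0.1168, 0.1881]
tcp_rot: [0.0, 0.824, 0.567, -0.0]
ft_force: [0.5, -0.6, -0.4]
gripper_width: 0.431
grip_force: 0.0
```

```bash
python3 - <<'E'
from h import *
s,d=grab('wrist','w8.png'); rep(s); T=tool(s)@d['T_tool_cam']
p=proj(d,[[*(O+x/1000*FX+y/1000*FY),.016] for x in(-210,-50) for y in(-60,60)],T)
lo=np.maximum(p.min(0),0).astype(int); hi=p.max(0).astype(int); plate(d,T,(*lo,*hi))
q=proj(d,[[*(O+FY*.0545),.027],[*(O-FY*.0545),.027]],T); print(q)
im=d['pixels'][0:270,180:420,::-1]; im=cv2.resize(im,None,fx=2.2,fy=2.2,interpolation=cv2.INTER_CUBIC); cv2.imwrite('pics/w8c.png',im)
E
```

```text
t 16.23 TCP frame mm [-143.7   -0.6] z 188.1 toolx yaw-YAW -0.04 tilt [-0.001 -0.    -1.   ] F [ 0.5 -0.6 -0.4]
plate n 24 frame [-122.     4.6] mean [-121.8    4.5] ang 0.72 wh [94.5 56.6]
[[213.02871134  14.05550343]
 [351.1845995   14.01122124]]
```

View pics/w8c.png

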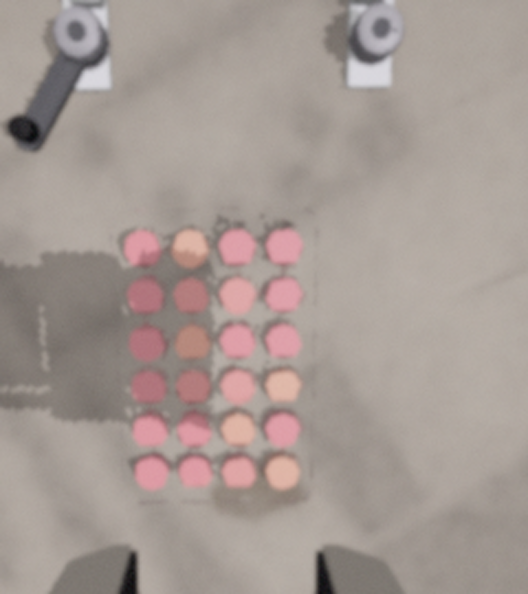

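Left post top is at crop (76,31), right post top at (381,28), with the latch open at lower left. In this same view the plate is parallel to the frame, but about 7 mm left of its axis. I'll repeat the nudge.

Request:
arm_command(xyz=[[0.21,-0.81,0],[0.22,-0.81,0],[0.22,-0.81,0],[0.22,-0.81,0],[0,0,1],[0,0,1],[0,0,1],[0,0,1],[0,0,1],[0,0,1],[0,0,1],[0,0,0],[0,0,0]], rotation=[[0,0,-0.06],[0,0,0],[0,0,0],[0,0,0],[0,0,0],[0,0,0],[0,0,0],[0,0,0],[0,0,0],[0,0,0],[0,0,0],[0,0,0],[0,0,0]], fingers=[10,10,10,10,10,10,10,10,10,10,10,10,10])

```text
time: 17.9
tool_pos: [0.4623, -0.068, 0.0138]
tcp_rot: [0.0, 0.821, 0.57, 0.0]
ft_force: [0.5, 0.4, -0.0]
gripper_width: 0.108
grip_force: 0.0
```

Request:
arm_command(xyz=[[0,0.12,0],[0,0.12,0],[0,0.12,0],[0,0.12,0],[0,0.12,0],[0,0.12,0],[0,0.12,0],[0,0,0],[0,0,0]], rotation=[[0,0,0],[0,0,0],[0,0,0],[0,0,0],[0,0,0],[0,0,0],[0,0,0],[0,0,0],[0,0,0]], fingers=[10,10,10,10,10,10,10,10,10])

```text
time: 19.02
tool_pos: [0.4822, -0.075, 0.0132]
tcp_rot: [0.0, 0.821, 0.571, 0.0]
ft_force: [0.3, 0.3, -0.4]
gripper_width: 0.108
grip_force: 0.0
```

Request:
arm_command(xyz=[[0,-0.3,0],[0,0,-1],[0,0,-1],[0,0,-1],[0,0.6,-1],[-0.3,0.6,-1],[-0.3,0.6,-1],[-0.3,0.6,-1],[0,0,0],[0,0,0]], rotation=[[0,0,0],[0,0,0],[0,0,0],[0,0,0],[0,0,0],[0,0,0],[0,0,0],[0,0,0],[0,0,0],[0,0,0]], fingers=[10,10,10,10,10,10,40,40,40,40])

```text
time: 20.27
tool_pos: [0.5215, -0.1135, 0.1871]
tcp_rot: [-0.001, 0.821, 0.571, -0.001]
ft_force: [0.3, -0.5, -0.9]
gripper_width: 0.423
grip_force: 0.0
```

```bash
cat >> h.py <<'E'
def posts(d,T):
    g=cv2.cvtColor(d['pixels'],cv2.COLOR_RGB2HSV); out=[]
    for y in(.0545,-.0545):
        q=proj(d,[[*(O+FY*y),.027]],T)[0]; u,v=np.round(q).astype(int)
        r=9; y0=max(v-r,0); w=g[y0:v+r+1,u-r:u+r+1,2]
        # dark socket in the centre of the post top
        w=cv2.GaussianBlur(w,(3,3),0).astype(float); yy,xx=np.mgrid[:w.shape[0],:w.shape[1]]
        out.append((q.round(1),(u-r,y0),w.astype(int)))
    return out
E
python3 - <<'E'
from h import *
s,d=grab('wrist','w9.png'); rep(s); T=tool(s)@d['T_tool_cam']
p=proj(d,[[*(O+x/1000*FX+y/1000*FY),.016] for x in(-200,-50) for y in(-60,60)],T)
lo=np.maximum(p.min(0),0).astype(int); hi=p.max(0).astype(int); plate(d,T,(*lo,*hi))
for q,o,w in posts(d,T): print(q,o); print(w[::1,::1])
E
```

```text
t 20.27 TCP frame mm [-143.5    8.4] z 187.1 toolx yaw-YAW 0.54 tilt [-0.    -0.003 -1.   ] F [ 0.3 -0.5 -0.9]
plate n 24 frame [-122.    -2.4] mean [-121.9   -2.5] ang 0.27 wh [94.6 56.5]
[226.7  13.5] (np.int64(218), np.int64(5))
[[162 161 161 164 169 172 175 176 177 178 179 181 182 181 180 178 176 177
  179]
 [157 158 160 165 170 173 175 176 177 178 179 180 182 183 183 181 178 177
  178]
 [150 153 160 167 172 174 175 174 173 173 173 176 180 184 185 185 182 179
  177]
 [146 151 161 169 172 172 170 165 160 157 157 162 170 179 184 186 186 182
  179]
 [147 153 163 169 171 169 161 150 140 133 133 139 152 167 179 186 188 185
  182]
 [149 155 165 170 170 165 152 135 122 115 113 119 132 152 171 183 187 186
  184]
 [151 157 167 170 169 160 143 124 112 107 104 107 118 138 162 180 187 187
  185]
 [152 158 167 170 167 156 136 118 108 105 103 103 110 129 155 176 186 187
  187]
 [152 158 167 170 166 154 135 117 108 105 103 103 108 125 151 173 184 186
  185]
 [150 156 166 169 166 156 138 120 109 105 103 103 108 126 151 172 181 183
  183]
 [147 153 164 168 168 160 145 128 114 107 104 105 114 132 
[... 1554 characters left out ...]
 152 136 123 116 116 122 134 153 171 182 184
  184]
 [122 136 158 171 176 176 173 166 154 142 133 134 143 157 172 183 189 188
  186]
 [118 132 155 169 176 179 180 178 172 164 159 160 169 179 187 192 192 187
  183]
 [112 125 149 165 174 180 184 184 183 181 180 182 187 192 195 195 191 183
  177]
 [102 114 137 156 169 178 183 185 187 188 190 192 194 196 196 194 187 176
  170]
 [ 91 101 121 143 161 173 179 183 187 190 192 194 195 195 193 189 179 168
  163]
 [ 83  89 105 125 146 162 172 178 183 187 189 190 190 189 186 179 170 162
  159]
 [ 79  83  92 107 126 144 158 167 174 179 181 181 179 176 172 166 161 159
  160]
 [ 78  80  87  98 115 133 148 159 167 173 176 175 172 168 163 159 157 159
  162]]
```

```bash
python3 - <<'E'
from h import *
s,d=grab('wrist'); T=tool(s)@d['T_tool_cam']
R=ray(d,[[228,13.2],[367,12.8]],.027,T)[:,:2]; print(np.linalg.norm(R[0]-R[1])); m=R.mean(0); y=R[0]-R[1]; yaw=np.arctan2(y[1],y[0])-np.pi/2; print(m,np.degrees(yaw))
import re; t=open('h.py').read(); t=re.sub(r'O=np.array\(.*?\); YAW=.*',f'O=np.array([{m[0]:.5f},{m[1]:.5f}]); YAW={yaw:.5f}',t); open('h.py','w').write(t)
import importlib,h; importlib.reload(h); h.rep(s); h.plate(d,T,(250,30,360,230))
E
```

```text
0.10917124227668644
[0.58167745 0.01822694] 69.75119990363329
t 20.32 TCP frame mm [-144.2   11. ] z 186.9 toolx yaw-YAW -0.08 tilt [-0.    -0.003 -1.   ] F [-0.5  0.4 -0.6]
plate n 24 frame [-122.9   -0.3] mean [-122.8   -0.3] ang -0.42 wh [94.3 56.3]
```

Request:
arm_command(xyz=[[-0.85,0.15,0],[-0.85,0.15,0],[-0.86,0.14,0],[0,0,1],[0,0,1],[0,0,1],[0,0,1],[0,0,1],[0,0,1],[0,0,0.95],[0,0,0],[0,0,0]], rotation=[[0,0,-0.01],[0,0,0],[0,0,0],[0,0,0],[0,0,0],[0,0,0],[0,0,0],[0,0,0],[0,0,0],[0,0,0],[0,0,0],[0,0,0]], fingers=[40,40,40,40,40,40,40,40,40,40,40,40])

```text
time: 21.88
tool_pos: [0.5112, -0.1776, 0.0147]
tcp_rot: [-0.0, 0.821, 0.572, 0.0]
ft_force: [1.2, 0.5, 0.3]
gripper_width: 0.431
grip_force: 0.0
```

Request:
arm_command(xyz=[[0.25,0,0],[0.25,0,0],[0.25,0,0],[0.25,0,0],[0.25,0,0],[0.25,0,0],[0.25,0,0],[0.25,0,0],[0.25,0,0],[0.25,0,0],[0.25,0,0],[0,0,0]], rotation=[[0,0,0],[0,0,0],[0,0,0],[0,0,0],[0,0,0],[0,0,0],[0,0,0],[0,0,0],[0,0,0],[0,0,0],[0,0,0],[0,0,0]], fingers=[40,40,40,40,40,40,40,40,40,40,40,40])

```text
time: 23.38
tool_pos: [0.5354, -0.112, 0.0144]
tcp_rot: [-0.0, 0.82, 0.572, 0.001]
ft_force: [0.6, -0.6, -0.8]
gripper_width: 0.43
grip_force: 0.0
```

```bash
python3 - <<'E'
from h import *
s,d=grab('wrist','w10.png'); rep(s); T=tool(s)@d['T_tool_cam']
plate(d,T,(150,0,420,250))
E
```

```text
t 23.38 TCP frame mm [-138.2   -1.6] z 14.4 toolx yaw-YAW 0.03 tilt [ 0.002  0.    -1.   ] F [ 0.6 -0.6 -0.8]
plate n 24 frame [-66.6   0.4] mean [-64.8   0.4] ang -0.15 wh [85.4 55. ]
```

Request:
arm_command(xyz=[[0.25,0,0],[0.25,0,0],[0.25,0,0],[0.25,0,0],[0.25,0,0],[0.25,0,0],[0,0,0]], rotation=[[0,0,0],[0,0,0],[0,0,0],[0,0,0],[0,0,0],[0,0,0],[0,0,0]], fingers=[40,40,40,40,40,40,40])

```text
time: 24.3
tool_pos: [0.5484, -0.0773, 0.0145]
tcp_rot: [-0.0, 0.82, 0.572, 0.001]
ft_force: [0.2, 0.1, -0.2]
gripper_width: 0.427
grip_force: 0.0
```

Request:
arm_command(xyz=[[0.25,0,0],[0.25,0,0],[0.25,0,0],[0.25,0,0],[0.25,0,0],[0.25,0,0],[0.25,0,0],[0.25,0,0],[0.25,0,0],[0.25,0,0],[0.25,0,0],[0,0,0]], rotation=[[0,0,0],[0,0,0],[0,0,0],[0,0,0],[0,0,0],[0,0,0],[0,0,0],[0,0,0],[0,0,0],[0,0,0],[0,0,0],[0,0,0]], fingers=[40,40,40,40,40,40,40,40,40,40,40,40])

```text
time: 25.8
tool_pos: [0.5722, -0.0125, 0.0145]
tcp_rot: [-0.0, 0.82, 0.572, 0.001]
ft_force: [-0.2, -0.4, 0.2]
gripper_width: 0.428
grip_force: 0.0
```

```bash
python3 - <<'E'
from h import *
s,d=grab('wrist','w11.png'); rep(s); T=tool(s)@d['T_tool_cam']
plate(d,T,(150,0,420,250))
E
```

```text
t 25.8 TCP frame mm [-32.1  -1.8] z 14.5 toolx yaw-YAW 0.01 tilt [ 0.002  0.    -1.   ] F [-0.2 -0.4  0.2]
plate n 24 frame [39.5  0.4] mean [41.3  0.3] ang -0.08 wh [85.4 54.9]
```

Request:
arm_command(xyz=[[0.22,0,0],[0.22,0,0],[0.22,0,0],[0.22,0,0],[0.2,0,0],[0.1,0,0],[0,0,0]], rotation=[[0,0,0],[0,0,0],[0,0,0],[0,0,0],[0,0,0],[0,0,0],[0,0,0]], fingers=[40,40,40,40,40,40,40])

```text
time: 26.72
tool_pos: [0.5823, 0.0143, 0.0145]
tcp_rot: [-0.0, 0.821, 0.572, 0.0]
ft_force: [-0.1, 0.6, -0.1]
gripper_width: 0.429
grip_force: 0.0
```

Request:
arm_command(xyz=[[0.06,0,0],[0.06,0,0],[0,0,0]], rotation=[[0,0,0],[0,0,0],[0,0,0]], fingers=[40,40,40])

```text
time: 27.1
tool_pos: [0.5829, 0.016, 0.0145]
tcp_rot: [0.0, 0.821, 0.571, -0.0]
ft_force: [-1.0, -1.7, 1.2]
gripper_width: 0.432
grip_force: 0.9
```

Request:
arm_command(xyz=[[0.05,0,0],[0.05,0,0],[0,0,0]], rotation=[[0,0,0],[0,0,0],[0,0,0]], fingers=[40,40,40])

```text
time: 27.48
tool_pos: [0.583, 0.016, 0.0145]
tcp_rot: [0.001, 0.821, 0.571, -0.002]
ft_force: [-1.8, -6.3, 4.0]
gripper_width: 0.427
grip_force: 3.0
```

```bash
python3 - <<'E'
from h import *
s,d=grab('wrist','w12.png'); rep(s); T=tool(s)@d['T_tool_cam']
plate(d,T,(150,0,420,250))
E
```

```text
t 27.48 TCP frame mm [-1.6 -2. ] z 14.5 toolx yaw-YAW -0.14 tilt [-0.005 -0.001 -1.   ] F [-1.8 -6.3  4. ]
plate n 24 frame [69.6  0.3] mean [71.4  0.3] ang -0.16 wh [85.6 54.8]
```

The plate stopped against the bumpers: the contact force rose to 6.5 N, the TCP stopped moving, and near side is about frame x = 8 mm. I'll back off and go to the latch pin's outer side.

Request:
arm_command(xyz=[[-0.5,0,0],[-0.5,0,0],[0,0,-1],[0,0,-1],[0,0,-0.4],[-0.11,-0.88,0],[-0.11,-0.88,0],[-0.11,-0.88,0],[-0.11,-0.88,0],[-0.11,-0.88,0],[0,0,0],[0,0,0.9],[0,0,0.9],[0,0,0],[0,0,0]], rotation=[[0,0,0],[0,0,0],[0,0,0],[0,0,0],[0,0,0],[0,0,0],[0,0,0],[0,0,0],[0,0,0],[0,0,0],[0,0,0],[0,0,0],[0,0,0],[0,0,0],[0,0,0]], fingers=[40,40,40,0,0,0,0,0,0,0,0,0,0,0,0])

```text
time: 29.4
tool_pos: [0.4683, 0.0207, 0.0298]
tcp_rot: [0.0, 0.821, 0.571, 0.001]
ft_force: [0.4, 0.4, 0.4]
gripper_width: 0.007
grip_force: 0.0
```

```bash
python3 - <<'E'
from h import *
s,d=grab('wrist','w13.png'); rep(s); print(s['gripper_width']); T=tool(s)@d['T_tool_cam']
P=lambda x,y,z:[*(O+x/1000*FX+y/1000*FY),z]
print(proj(d,[P(-32.5,76.5,.034),P(0,54.5,.027)],T))
_,t=grab('top','top13.png'); plate(t,None,(245,160,315,225))
E
```

```text
t 29.4 TCP frame mm [-36.9 107.2] z 29.8 toolx yaw-YAW -0.08 tilt [ 0.001  0.001 -1.   ] F [0.4 0.4 0.4]
0.007340930727616859
[[349.7118201  267.14789551]
 [398.51418568 195.74848823]]
plate n 1 frame [-49.9  49.9] mean [-49.9  49.9] ang -69.75 wh [0. 0.]
```

Request:
arm_command(xyz=[[0,0.16,0],[0,0.16,0],[0,0.16,0],[0,0.16,0],[0,0.16,0],[0,0.16,0],[0,0.16,0],[0,0.16,0],[0,0.16,0],[0,0.16,0],[0,0.16,0],[0,0.16,0],[0,0.16,0],[0,0,0]], rotation=[[0,0,0],[0,0,0],[0,0,0],[0,0,0],[0,0,0],[0,0,0],[0,0,0],[0,0,0],[0,0,0],[0,0,0],[0,0,0],[0,0,0],[0,0,0],[0,0,0]], fingers=[0,0,0,0,0,0,0,0,0,0,0,0,0,0])

```text
time: 31.25
tool_pos: [0.5169, 0.0029, 0.0295]
tcp_rot: [0.0, 0.821, 0.571, 0.001]
ft_force: [-0.6, 0.2, 0.5]
gripper_width: 0.002
grip_force: 0.2
```

```bash
cat >> h.py <<'E'
def pin(d,T,r=34):
    "dark blob nearest the pin circle, as frame angle; scores darkness at each angle"
    g=cv2.GaussianBlur(cv2.cvtColor(d['pixels'],cv2.COLOR_RGB2GRAY),(3,3),0); best=[]
    for th in range(125,276,5):
        a=np.radians(th); x,y=39*np.cos(a),54.5+39*np.sin(a)
        u,v=np.round(proj(d,[[*(O+x/1000*FX+y/1000*FY),.034]],T)[0]).astype(int)
        if 0<=u<560 and 0<=v<420: best.append((th,int(g[v,u])))
    print(best)
E
python3 - <<'E'
from h import *
s,d=grab('wrist','w14.png'); rep(s); T=tool(s)@d['T_tool_cam']; pin(d,T)
_,t=grab('top'); pin(t,None); _,e=grab('scene','s14.png'); pin(e,None)
E
```

```text
t 31.25 TCP frame mm [-36.8  55.5] z 29.5 toolx yaw-YAW -0.05 tilt [ 0.001  0.001 -1.   ] F [-0.6  0.2  0.5]
[(125, 128), (130, 124), (135, 123), (140, 129), (145, 134), (150, 136), (155, 127), (160, 126), (165, 127), (170, 127), (175, 70), (180, 67), (185, 127), (190, 127), (195, 127), (200, 127), (205, 55), (210, 53), (215, 129), (220, 134), (225, 136), (230, 137), (235, 137), (240, 140), (245, 137), (250, 136), (255, 137), (260, 160), (265, 171), (270, 167), (275, 159)]
[(125, 75), (130, 79), (135, 86), (140, 89), (145, 81), (150, 68), (155, 60), (160, 56), (165, 56), (170, 56), (175, 58), (180, 60), (185, 60), (190, 60), (195, 61), (200, 61), (205, 62), (210, 63), (215, 64), (220, 65), (225, 68), (230, 74), (235, 75), (240, 74), (245, 72), (250, 70), (255, 69), (260, 65), (265, 66), (270, 87), (275, 96)]
[(125, 66), (130, 68), (135, 68), (140, 72), (145, 82), (150, 83), (155, 81), (160, 76), (165, 63), (170, 51), (175, 58), (180, 79), (185, 81), (190, 69), (195, 59), (200, 45), (205, 55), (210, 59), (215, 83), (220, 99), (225, 105), (230, 106), (235, 103), (240, 103), (245, 103), (250, 102), (255, 101), (260, 102), (265, 104), (270, 106), (275, 105)]
```

The pin is at about 207 degrees now. Next I'll go round to its -x side and push it along +x.

Request:
arm_command(xyz=[[0,-0.2,0],[-1,0,0],[0,0.73,0],[0,0.73,0],[0,0,0],[0.16,0,0],[0.16,0,0],[0.16,0,0],[0.16,0,0],[0.16,0,0],[0.16,0,0],[0.16,0,0],[0.16,0,0],[0.16,0,0],[0.16,0,0],[0.16,0,0],[0,0,0]], rotation=[[0,0,0],[0,0,0],[0,0,0],[0,0,0],[0,0,0],[0,0,0],[0,0,0],[0,0,0],[0,0,0],[0,0,0],[0,0,0],[0,0,0],[0,0,0],[0,0,0],[0,0,0],[0,0,0],[0,0,0]], fingers=[0,0,0,0,0,0,0,0,0,0,0,0,0,0,0,0,0])

```text
time: 33.52
tool_pos: [0.553, 0.0089, 0.0297]
tcp_rot: [0.001, 0.821, 0.571, 0.0]
ft_force: [0.3, -1.9, -0.5]
gripper_width: 0.0
grip_force: 0.7
```

```bash
python3 - <<'E'
from h import *
s,d=grab('wrist','w15.png'); rep(s); T=tool(s)@d['T_tool_cam']; pin(d,T)
E
```

```text
t 33.52 TCP frame mm [-18.7  23.7] z 29.7 toolx yaw-YAW -0.13 tilt [-0.     0.002 -1.   ] F [ 0.3 -1.9 -0.5]
[(125, 167), (130, 160), (135, 34), (140, 28), (145, 28), (150, 28), (155, 27), (160, 28), (165, 27), (170, 27), (175, 29), (180, 28), (185, 28), (190, 28), (195, 29), (200, 30), (205, 30), (210, 27), (215, 30), (220, 28), (225, 103), (230, 81), (235, 63), (240, 123), (245, 122), (250, 123), (255, 122), (260, 37), (265, 48), (270, 26), (275, 16)]
```

Request:
arm_command(xyz=[[0.1,0,0],[0.1,0,0],[0,0,0]], rotation=[[0,0,0],[0,0,0],[0,0,0]], fingers=[0,0,0])

```text
time: 33.95
tool_pos: [0.5531, 0.0136, 0.0292]
tcp_rot: [-0.0, 0.821, 0.571, -0.001]
ft_force: [-0.8, -3.4, 0.7]
gripper_width: 0.004
grip_force: 1.9
```

Request:
arm_command(xyz=[[0.06,0,0],[0.06,0,0],[0,0,0]], rotation=[[0,0,0],[0,0,0],[0,0,0]], fingers=[0,0,0])

```text
time: 34.33
tool_pos: [0.5532, 0.0139, 0.0292]
tcp_rot: [0.001, 0.821, 0.57, -0.003]
ft_force: [-2.9, -6.8, 3.7]
gripper_width: 0.008
grip_force: 3.7
```

The latch is at its stop: TCP x = -13.9 mm, held with 7 N. I'll back away and check from above.

Request:
arm_command(xyz=[[-0.5,0,0],[-0.8,0,0],[-0.5,0,-1],[-0.5,0.5,-1],[-0.5,0.5,-1],[0,0,-1],[0,0,-1],[0,0,-1],[0,0,0],[0,0,0]], rotation=[[0,0,0],[0,0,0],[0,0,0],[0,0,0],[0,0,0],[0,0,0],[0,0,0],[0,0,0],[0,0,0],[0,0,0]], fingers=[0,0,0,0,0,0,0,0,0,0])

```text
time: 35.58
tool_pos: [0.5532, -0.0574, 0.1784]
tcp_rot: [-0.001, 0.821, 0.571, -0.001]
ft_force: [-0.3, -0.3, -0.1]
gripper_width: 0.004
grip_force: 0.0
```

```bash
python3 - <<'E'
from h import *
s,d=grab('wrist','w16.png'); rep(s); T=tool(s)@d['T_tool_cam']; pin(d,T)
P=lambda x,y,z:[*(O+x/1000*FX+y/1000*FY),z]
p=proj(d,[P(x,y,.016) for x in(5,140) for y in(-50,50)],T); print(p.round())
lo=np.maximum(p.min(0),0).astype(int); hi=p.max(0).astype(int); plate(d,T,(*lo,*hi))
g=cv2.cvtColor(d['pixels'],cv2.COLOR_RGB2GRAY)
for x in(-12,-6,0,6,11): print(x,[int(g[tuple(np.round(proj(d,[P(x,y,.016)],T)[0]).astype(int)[::-1])]) for y in range(10,46,5)])
a=cv2.resize(d['pixels'][:300,130:430,::-1],None,fx=2,fy=2); cv2.imwrite('pics/w16c.png',a)
E
```

```text
t 35.58 TCP frame mm [-80.8   0.5] z 178.4 toolx yaw-YAW -0.06 tilt [-0.    -0.002 -1.   ] F [-0.3 -0.3 -0.1]
[(125, 129), (130, 130), (135, 130), (140, 127), (145, 126), (150, 120), (155, 123), (160, 128), (165, 128), (170, 128), (175, 126), (180, 126), (185, 156), (190, 154), (195, 156), (200, 162), (205, 167), (210, 152), (215, 130), (220, 132), (225, 131), (230, 132), (235, 132), (240, 130), (245, 127), (250, 131), (255, 161), (260, 157), (265, 48), (270, 46), (275, 85)]
[[ 343.   92.]
 [ 224.   92.]
 [ 353. -105.]
 [ 215. -105.]]
plate n 14 frame [47.7  0.4] mean [46.2 -0.8] ang 89.72 wh [49.5 56.4]
-12 [166, 132, 144, 135, 148, 156, 159, 213]
-6 [163, 138, 140, 140, 142, 147, 150, 178]
0 [97, 48, 52, 103, 104, 105, 101, 102]
6 [162, 164, 153, 136, 156, 163, 163, 207]
11 [166, 168, 170, 170, 171, 173, 171, 201]
```

View pics/w16c.png

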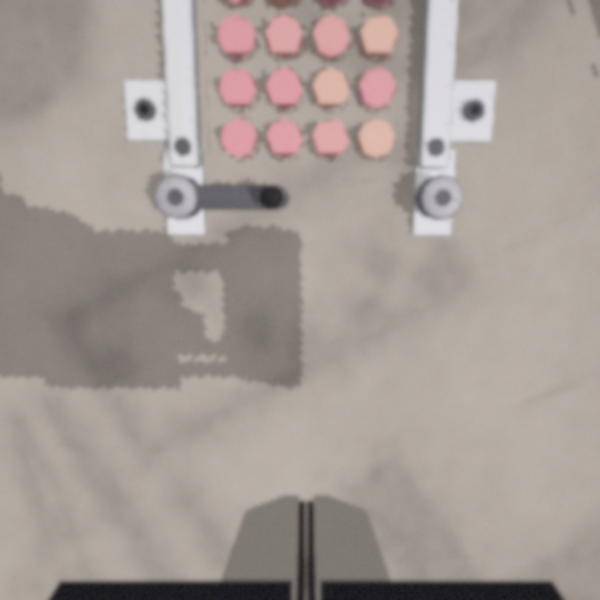

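```bash
python3 -c "
from rig import ctrl
print(ctrl.sign_off())"
```

```text
the job is handed in; nothing more can be done
None
```

The plate is home against the back bar (the push stalled there at about 6.5 N), the latch is closed on its stop, and the arm finished clear, so I handed the job in at about 36 s; I viewed 11 pictures, one over the limit of 10.

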